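# Spare bearings from the under-deck locker

## Task

Get the orange bearing carton out of the trailer-deck locker. First stand the tape measure that lies on the hatch aside on the bench; then flip up the red ring pull, lift the flush hatch by it fully open to its stop, where it stays, and take out the orange carton and set it upright and flat in the blue tray. Do not drop anything, leave the hatch open, and leave the blue carton, the spray can and the glue bottle where they are.

Things in the scene. Friction and masses are not known exactly. Their poses are not given: they have to be found in the camera images.
- locker: Fixed box, a section of trailer deck, plywood with aluminium rim, 300 (x) x 320 (y) x 115 (z) mm. Origin: centre of its underside. +x points away from the robot to the hatch's hinge, z up. Opening 236 (x) x 290 (y) mm, centred, under a rim 12 mm thick; inner floor 33 mm above the origin; room inside 270 x 290 mm. The flush hatch covers the opening.
- hatch (a joint): Angle of the grey hatch (284 mm wide, 232 from hinge to free edge, 12 thick, 0.45 kg), rad. 0 = flush; grows as the free edge (robot's side) rises; stop at 1.13, so open it still leans over the rear half of the locker. Stiff hinge (0.75 N m): it stays where it is left. The ring's recess stands out below it, to 35 mm under the top face, 110 to 212 mm from the hinge.
- hatch_hinge (a point): Point on the hatch's hinge axis, middle of its far edge, level with the top face: (118, 0, 115) mm in the locker's frame. The axis is the locker's y. The point turns with the hatch: -x runs along the hatch to its free edge, z is the normal of its top face.
- ring (a joint): Angle of the red ring pull (U-shaped bail, 72 mm wide), rad. 0 = lying in its recess; grows as it flips up, away from the hinge; 1.57 = square to the hatch; stop 1.65. Loose: it falls back when let go. Pivot 200 mm from the hinge axis, parallel to it, 6 mm below the top face; grip bar 45 mm from the pivot. Recess 33 mm deep, 84 wide, 112 to 210 mm from the hinge.
- ring_bar (a point): Middle of the ring pull's grip bar (8 mm round, 56 mm free length, along the locker's y). Moves with the ring; lying, it is 155 mm from the hinge axis and 6 mm below the top face, with room for a finger on either side of it in the recess (over 35 mm).
- tape_measure: Yellow and black tape measure, 38 (x) x 90 (y) x 64 (z) mm, loose, standing on the hatch between the ring pull and the hinge. Origin: centre of its underside. Grasp across x (38 mm).
- bearing_carton: Orange carton, 50 (x) x 70 (y) x 60 (z) mm, loose, in the rear half of the locker, on the left or the right. Origin: centre of its underside. Its y runs roughly along the locker's x. Grasp across x (50 mm).
- fuse_carton: Blue carton, 52 x 52 x 45 mm, loose, in the rear half of the locker beside the orange one. Origin: centre of its underside. It stays there.
- tray: Blue plastic tray, open on top, fixed, 170 x 170 x 36 mm, walls 4 mm, inner floor 12 mm above the bench, on the bench beside the locker (either side). Origin: centre of its underside.
- spray_can: Spray can with red cap, 58 mm thick, 217 mm tall, loose, upright on the bench on the other side of the locker than the tray. Origin: centre of its underside. Leave it.
- glue_bottle: Small brown dropper bottle with black cap, 33 mm thick, 102 mm tall, loose, upright on the bench behind the locker. Origin: centre of its underside. Leave it.
Not all that is in view belongs to the job. Of the things that look like the tape_measure, the smaller one is meant. There is more than one size of the tray; the job needs the larger.

How it is judged:
On the way, in this order (a step that is already met when the one before it is completed fails the run):
1. the tape measure stands aside on the bench, let go (height (world z) of tape_measure below 0.012 m and angle between tape_measure's own z axis and vertical below 0.2 rad and linear speed of tape_measure below 0.03 m/s and horizontal distance between tape_measure and tray above 0.09 m and contact force between the fingers and tape_measure below 0.05 N), for 0.2 s.
2. the ring pull is flipped up (past 57 deg) while the hatch is still nearly shut (under 15 deg) (value of joint ring above 1 rad and value of joint hatch below 0.26 rad), for 0.05 s.
3. the hatch is open to its stop (past 59 deg), held up by the ring or left standing (value of joint hatch above 1.03 rad), for 0.2 s.
4. the orange carton is lifted clear of the locker (height (world z) of bearing_carton above 0.12 m), for 0.05 s.
At the end, for the whole second after the job is handed in: The orange carton rests upright (within 7 deg) and flat on the tray's floor, within 60 mm of its centre, let go; the hatch stands open past 59 deg; the tape measure stands upright (within 11 deg) on the bench outside the tray, its middle over 90 mm from the tray's, let go and at rest (all of step 1 and value of joint hatch above 1.03 rad and horizontal distance between bearing_carton and tray below 0.06 m and z of bearing_carton in the frame of tray below 0.018 m and angle between bearing_carton's own z axis and vertical below 0.12 rad and linear speed of bearing_carton below 0.02 m/s and contact force between the fingers and bearing_carton below 0.05 N); the robot touches nothing.
It fails at once if the spray can moved over 30 mm or tipped (distance of spray_can from where it was at the start of the episode above 0.03 m or angle between spray_can's own z axis and vertical above 0.35 rad).
It fails at once if the glue bottle moved over 30 mm or tipped (distance of glue_bottle from where it was at the start of the episode above 0.03 m or angle between glue_bottle's own z axis and vertical above 0.35 rad).
It fails at once if the blue carton moved over 30 mm or tipped (distance of fuse_carton from where it was at the start of the episode above 0.03 m or angle between fuse_carton's own z axis and vertical above 0.35 rad).
It fails at once if the orange carton dropped (faster than 0.6 m/s out of the fingers) (linear speed of bearing_carton above 0.6 m/s and contact force between the fingers and bearing_carton below 0.05 N).
It fails at once if the tape measure dropped (faster than 0.6 m/s out of the fingers) (linear speed of tape_measure above 0.6 m/s and contact force between the fingers and tape_measure below 0.05 N).
It also fails if it takes over 66 s, if anything falls off the work surface, if the arm or the gripper's body presses on something with over 40 N, if the wrist force passes 120 N, or if a joint passes its speed limit or range.

## Robot

A 6-joint arm with a two-finger parallel gripper is mounted at the origin on a cart in front of the work surface, level with it; the furniture and walls round the work are solid. World frame = base frame: x ahead of the robot, y to its left, z up, the work surface at z = 0. Lengths are in m, angles in rad, forces in N, time in s.
With the tool pointing down it reaches from about 0.4 to 0.925 m from the base axis. Payload 3.4 kg.
Tool frame: the origin (TCP) lies at the very end of the fingers, on their centre line; the grasp point (between the pads) lies 19 mm behind it (ctrl.grip_depth is the z of the grasp point in the tool frame, in m); z points along the fingers, y is the line along which they close (so a half turn about z gives the same grasp; the last joint's range is limited). The gripper opens to 85 mm and grips with 20 to 120 N. Pads are 22 mm wide; open, the fingers measure 114 mm over their backs; the gripper's body (76 mm by 85 mm) begins 54 mm behind the grasp point. The pads swing forward as they close: fully open they stand 13 mm farther back than shut.
Start: joints at [-1.315, 0.307, 1.506, -0, 1.328, -0.073], TCP at [0.186, -0.544, 0.231] pointing down, gripper open.
Joint ranges: [-3.12, 3.12], [-1.05, 2.28], [0.14, 2.33], [-1.42, 4.57], [0.1, 2.73], [-2.68, 2.68]. Speed limits (rad/s): [2.57, 2.57, 3.14, 3.14, 3.14, 3.14].

## Interface

Orientations are given as a rotation vector (axis times angle).
In Python, from cell import ctrl, solver, monitor, get_image gives the robot as it stands. The module is installed in compiled form; this text tells all that it offers. Calls block until the motion is done:
- ctrl.move_to(position, orientation): joint-space move of the TCP to a pose.
- ctrl.movel(position, ori=None, max_speed=0.15, until_force=None): straight line of the TCP; ori=None keeps the orientation; max_speed is the mean speed in m/s. With until_force (N) it stops when the force on the tool has changed by that much, and returns True; else False.
- ctrl.set_joints(angles): joint-space move.
- ctrl.move_gripper(opening, grasp_force=None): opening from 0.0 (shut) to 1.0 (fully open); grasp_force is the grip in N (None keeps the last); returns when the fingers have stopped.
- ctrl.hold(seconds).
- solver.solve_ik(position, orientation): joint angles nearest the present ones, or None.
- monitor.get_state(): the state.
- get_image(name): name is "scene" or "top" or "wrist"; returns a dict with "image" (384x512x3 uint8, red, green, blue), "z_map" (384x512 float32, m along the optical axis (not along the pixel's ray), 0 where there is no reading), "fx", "fy", "cx", "cy" (pixels), "rvec" (rotation vector, rad) and "tvec" (3), from world to camera coordinates, as OpenCV has them; the wrist camera has in their place "mount" (4x4, takes a point from camera to tool coordinates, whose origin is the TCP and whose axes are the flange's). Camera axes: x right, y down, z forward; pixel columns grow to the right and rows downward; lengths in m; the calibration is good to about 2 mm. The wrist camera is an equidistant fisheye: a pixel r from the principal point sees the ray r / f radians off the axis. A picture is of the moment at which its call begins: read the wrist's pose just before it.
A pose or a line that the arm cannot do raises ctrl.PlanningError and nothing moves.
- ctrl.sign_off(): hands the job in; it is judged then, once.
The state is a dict: "time_s": time; "joint_pos": joint angles; "qvel": joint speeds; "tau": joint torques, N m; "ee_pos": TCP position; "orientation": TCP orientation; "ft_force": force on the tool from outside, world axes, zero at the start; "ft_torque": the same for the moment, N m; "opening": opening from 0.0 (shut) to 1.0 (fully open); "grip_force": force on a finger pad.
Only numpy, scipy, OpenCV 4.12 (cv2) and the standard library are available. Lean on these libraries where they do the work, as an engineer would, in place of code of your own. Each camera call takes 0.05 s, during which the arm holds its last target. There are 200 camera calls.

## Working session

There is one attempt and no reset: what is moved stays moved. The work goes in short steps, each a Python script; the robot and the scene stay as the last script left them, time stands still between calls to the robot, and variables do not carry over. Pictures are saved under pics/ and viewed, at most 10 in all, crops included, and the job is handed in when it is done.

```bash
mkdir -p pics
cat > h.py <<'E'
import numpy as np, cv2
from cell import ctrl, solver, monitor, get_image
from scipy.spatial.transform import Rotation as R
def cloud(d):
    z=d["z_map"]; h,w=z.shape; u,v=np.meshgrid(np.arange(w),np.arange(h))
    P=np.stack([(u-d["cx"])/d["fx"]*z,(v-d["cy"])/d["fy"]*z,z],-1)
    M=cv2.Rodrigues(np.array(d["rvec"],float))[0]
    W=(P-np.array(d["tvec"]).ravel())@M
    W[z<=0]=np.nan
    return W
def save(d,name): cv2.imwrite("pics/"+name+".png",d["image"][...,::-1])
def down(yaw):  # tool z down, tool y (closing) along world angle yaw
    y=np.array([np.cos(yaw),np.sin(yaw),0]); z=np.array([0,0,-1.]); x=np.cross(y,z)
    return R.from_matrix(np.c_[x,y,z]).as_rotvec()
E
python3 - <<'E'
from h import *
s=monitor.get_state(); print(s["time_s"],s["orientation"],ctrl.grip_depth)
ims=[]
for n in("scene","top"):
    d=get_image(n); ims.append(d); np.savez("/tmp/"+n,W=cloud(d),**{k:np.array(v) for k,v in d.items()})
    print(n,d["fx"],np.array(d["tvec"]).ravel(),np.array(d["rvec"]).ravel())
    save(d,n)
E
```

```text
0.0 [-3.09695398e+00 -5.15366347e-01  3.23318316e-04] -0.0187
scene 397.9010362570826 [0.48115181 0.36312527 1.08381715] [ 0.68374096 -2.60994513  1.14659939]
top 468.91017267045964 [-0.10031967  0.62730379  1.69873347] [ 2.11040303 -2.14308536  0.18703979]
```

View pics/top.png

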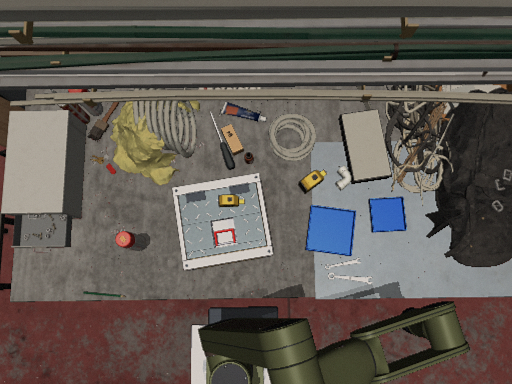

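View pics/scene.png

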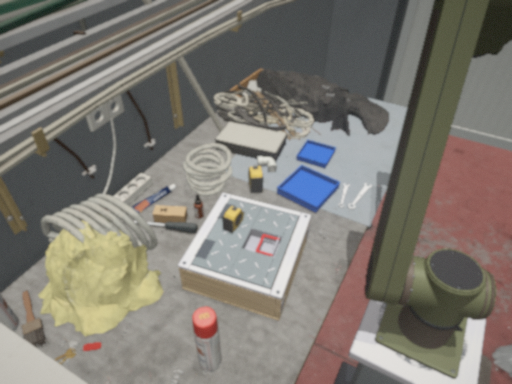

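The top view shows the locker with corners near (173,188), (260,175), (272,255), (184,268). The tape is at (231,200), the ring at (224,235), the large tray at (331,231), the can at (124,239) and the bottle at (248,157). A decoy tape sits at (313,180).

Run:
```python
from h import *
d=np.load("/tmp/top.npz"); W=d["W"]; im=d["image"]; hsv=cv2.cvtColor(im,cv2.COLOR_RGB2HSV)
H,S,V=[hsv[...,i].astype(int) for i in range(3)]
vv,uu=np.mgrid[:384,:512]
def box(a,b,c,e): return (uu>a)&(uu<b)&(vv>c)&(vv<e)
def rect(m,name):
    P=W[m]; P=P[~np.isnan(P[:,0])]
    r=cv2.minAreaRect((P[:,:2]*1000).astype(np.float32)); 
    print(name,len(P),"z",np.percentile(P[:,2],[5,50,95]).round(3),"c",np.round(r[0],1),"sz",np.round(r[1],1),"ang",round(r[2],1))
    return r
Z=W[...,2]
big=box(150,290,165,280)
rect(big&(Z>.108)&(Z<.122),"locker")
y=(H>18)&(H<32)&(S>120)&(V>120)
rect(box(210,255,185,215)&(Z>.165)&(Z<.195),"tape top")
rect(box(210,255,185,215)&y&(Z>.13),"tape yel")
rect(box(295,330,165,195)&(Z>.03),"decoy")
rect(box(205,245,215,250)&((H<8)|(H>172))&(S>130),"ring")
b=(H>105)&(H<125)&(S>150)
rect(box(295,365,195,262)&b,"tray"); rect(box(366,412,190,240)&b,"small tray")
rect(box(105,145,220,255)&(Z>.18),"can"); rect(box(238,262,146,168)&(Z>.05),"glue")
# rows of world xy axes
for p in [(20,300),(300,120),(280,280),(150,280),(330,280)]: print(p,W[p[1],p[0]].round(3))
```

```text
locker 5969 z [0.109 0.114 0.12 ] c [522.2  36. ] sz [301.2 320.4] ang 8.9
tape top 167 z [0.167 0.174 0.183] c [588.   13.3] sz [59.5 37.1] ang 89.6
tape yel 145 z [0.152 0.173 0.18 ] c [586.   -1.4] sz [33.1 75.7] ang 0.5
decoy 313 z [0.042 0.074 0.084] c [ 677.3 -297.8] sz [48.1 91.5] ang 34.5
ring 91 z [0.08  0.11  0.116] c [462.4  26.3] sz [49.6 71.5] ang 9.3
tray 2026 z [0.004 0.012 0.033] c [ 488.7 -367.7] sz [175.6 169.1] ang 81.8
small tray 1108 z [0.002 0.01  0.024] c [ 546.3 -584.4] sz [125.9 130. ] ang 2.7
can 249 z [0.189 0.215 0.222] c [452.3 356.2] sz [51.9 54.9] ang 32.4
glue 67 z [0.051 0.063 0.1  ] c [768.6 -60.2] sz [30.4 30.2] ang 89.9
(20, 300) [0.249 0.792 0.007]
(300, 120) [ 0.895 -0.257  0.106]
(280, 280) [ 0.307 -0.174 -0.006]
(150, 280) [0.314 0.313 0.   ]
(330, 280) [ 0.304 -0.361 -0.004]
```

```bash
cat >> h.py <<'E'
C=np.array([.5222,.036]); YAW=np.radians(8.9)
def L(x,y,z): # locker -> world (m)
    c,s=np.cos(YAW),np.sin(YAW); return np.array([C[0]+c*x-s*y,C[1]+s*x+c*y,z])
def st(*k):
    s=monitor.get_state(); print("t %.2f"%s["time_s"],"p",np.round(s["ee_pos"],3),"F",np.round(s["ft_force"],1),"op %.3f gf %.1f"%(s["opening"],s["grip_force"]))
E
python3 - <<'E'
from h import *
d=np.load("/tmp/top.npz"); W=d["W"]; P=W[180:220,205:260].reshape(-1,3); P=P[P[:,2]>.135]
r=cv2.minAreaRect((P[:,:2]*1000).astype(np.float32)); print(r)
print(np.percentile(P,[2,98],axis=0).round(3))
x,y=.588,.002
# yaw of closing line: world x; pick the half-turn by IK
for yaw in (0,np.pi):
    for p in ([x,y,.30],[x,y,.145],[.6,.3,.30],[.6,.3,.05]):
        print(yaw,p,np.round(solver.solve_ik(p,down(yaw)),2))
P=W[160:240,100:185].reshape(-1,3); m=(abs(P[:,0]-.6)<.07)&(abs(P[:,1]-.3)<.06); print("spot z",np.nanpercentile(P[m,2],[1,50,99]))
E
```

```text
((587.9700317382812, 8.306547164916992), (38.532493591308594, 68.58428192138672), 1.2280031442642212)
[[ 0.569 -0.026  0.142]
 [ 0.606  0.042  0.184]]
0 [0.588, 0.002, 0.3] [-0.07  0.28  1.37 -0.    1.49 -0.07]
0 [0.588, 0.002, 0.145] [-0.07  0.4   1.6  -0.    1.15 -0.07]
0 [0.6, 0.3, 0.3] [ 0.4   0.4   1.18 -0.    1.56  0.4 ]
0 [0.6, 0.3, 0.05] [ 0.4   0.6   1.5  -0.    1.04  0.4 ]Traceback (most recent call last):
  File "<stdin>", line 9, in <module>
    return _wrapfunc(a, 'round', decimals=decimals, out=out)
    return _wrapit(obj, method, *args, **kwds)
    result = getattr(arr, method)(*args, **kwds)
TypeError: unsupported operand type(s) for *: 'NoneType' and 'float'
```

Run:
```python
from h import *
x,y=.588,.003; o=down(0)
ctrl.move_to([x,y,.25],o)
ctrl.movel([x,y,.130],max_speed=.2,until_force=8); st()
ctrl.move_gripper(0,40); st()
ctrl.movel([x,y,.27],max_speed=.2); st()
ctrl.movel([.6,.3,.27],max_speed=.3)
ctrl.movel([.6,.3,.06],max_speed=.2)
print(ctrl.movel([.6,.3,.012],max_speed=.04,until_force=4)); st()
ctrl.move_gripper(.75); ctrl.hold(.2)
ctrl.movel([.6,.3,.25],max_speed=.25); st()
p=L(-.045,0,.33); ctrl.move_to(p,down(YAW)); st()
s=monitor.get_state(); d=get_image("wrist"); save(d,"w1"); np.savez("/tmp/w1",ee=s["ee_pos"],ori=s["orientation"],**{k:np.array(v) for k,v in d.items()})
d=get_image("top"); save(d,"top2")
W=cloud(d); P=W[150:230,110:190].reshape(-1,3); m=(abs(P[:,0]-.6)<.06)&(abs(P[:,1]-.3)<.07)&(P[:,2]>.045); P=P[m]; print(len(P),np.percentile(P,[2,50,98],axis=0).round(3)) if len(P) else 0
```

```text
t 3.27 p [0.589 0.003 0.131] F [-0.7  0.5  0.8] op 1.002 gf 0.0
t 3.77 p [0.588 0.003 0.131] F [-1.2 -0.8  5.2] op 0.412 gf 40.9
t 4.62 p [0.587 0.003 0.268] F [ 0.3 -0.  -4. ] op 0.418 gf 40.3
True
t 7.97 p [0.6   0.3   0.016] F [0.7 0.5 4. ] op 0.416 gf 40.8
t 9.65 p [0.599 0.3   0.248] F [-0.6  0.5 -0.5] op 0.749 gf 0.0
t 10.82 p [0.478 0.03  0.329] F [ 0.5 -0.5 -0.7] op 0.747 gf 0.0
169 [[0.582 0.279 0.046]
 [0.599 0.307 0.058]
 [0.617 0.341 0.067]]
```

View pics/w1.png

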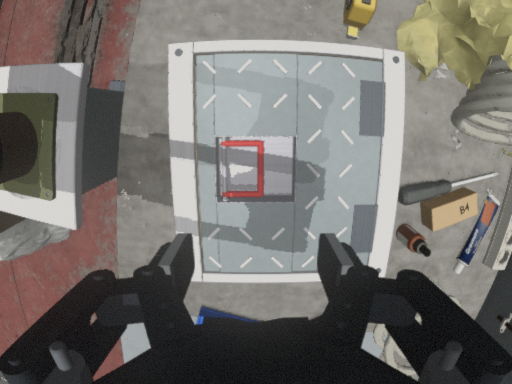

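The tape stands on the bench, at the top of the wrist picture (360,12). The ring's bar runs at column ~263, rows 143–194. I'll cast the bar's pixels onto its plane.

```bash
cat >> h.py <<'E'
def wray(d,u,v,z,ee,ori): # fisheye pixel -> world point at height z
    x=(np.asarray(u,float)-d["cx"])/d["fx"]; y=(np.asarray(v,float)-d["cy"])/d["fy"]; r=np.hypot(x,y)+1e-12
    D=np.stack([np.sin(r)*x/r,np.sin(r)*y/r,np.cos(r)],-1)
    M=np.array(d["mount"]); Rt=R.from_rotvec(ori).as_matrix()
    D=D@M[:3,:3].T@Rt.T; o=Rt@M[:3,3]+ee
    return o+D*((z-o[2])/D[...,2])[...,None]
def toL(p):
    c,s=np.cos(YAW),np.sin(YAW); q=np.asarray(p)[...,:2]-C; return np.stack([c*q[...,0]+s*q[...,1],-s*q[...,0]+c*q[...,1]],-1)
E
python3 - <<'E'
from h import *
d=np.load("/tmp/w1.npz"); im=d["image"]; hsv=cv2.cvtColor(im,cv2.COLOR_RGB2HSV)
m=((hsv[...,0]<8)|(hsv[...,0]>172))&(hsv[...,1]>150)&(hsv[...,2]>60)
v,u=np.nonzero(m[125:210,210:280]); u+=210; v+=125
p=toL(wray(d,u,v,.109,d["ee"],d["ori"]))*1000
print(np.percentile(p,[1,50,99],axis=0).round(1))
b=p[p[:,0]>np.percentile(p[:,0],99)-8]; print("bar",b.mean(0).round(1))
for n,(uu,vv) in dict(c1=(178,43),c2=(402,52),c3=(384,279)).items(): print(n,(toL(wray(d,uu,vv,.115,d["ee"],d["ori"]))*1000).round(1))
E
```

```text
[[-75.5 -32.7]
 [-44.6 -30.2]
 [-37.1  24.6]]
bar [-39.7 -12. ]
c1 [-138.1  159.7]
c2 [144.1 159.7]
c3 [ 148.5 -161.3]
```

Run:
```python
from h import *
o=down(YAW); G=.0187; Y=-.002; B=-.0385
ctrl.move_gripper(.5)
ctrl.movel(L(B,Y,.15),ori=o,max_speed=.2)
print(ctrl.movel(L(B,Y,.109-G+.001),max_speed=.06,until_force=6)); st()
ctrl.move_gripper(0,30); st()
for t in np.linspace(0,1.5,7)[1:]:
    ctrl.movel(L(B-.045+.045*np.cos(t),Y,.109-G+.045*np.sin(t)),max_speed=.08); st()
s=get_image("scene"); save(s,"s2")
```

```text
False
t 13.44 p [0.485 0.028 0.092] F [ 0.6  0.5 -0.4] op 0.501 gf 0.0
t 13.86 p [0.484 0.028 0.092] F [-0.7 -0.5  4.2] op 0.077 gf 29.4
t 14.13 p [0.483 0.028 0.102] F [ 1.4  0.3 -1.7] op 0.079 gf 29.3
t 14.43 p [0.48  0.027 0.112] F [ 3.1  0.1 -0.2] op 0.075 gf 29.4
t 14.72 p [0.475 0.026 0.122] F [5.3 0.5 2.4] op 0.075 gf 29.5
t 15.01 p [0.468 0.025 0.13 ] F [6.3 3.2 5.9] op 0.073 gf 29.5
t 15.30 p [0.46  0.024 0.136] F [7.5 4.  9.8] op 0.074 gf 29.5
t 15.59 p [0.448 0.022 0.138] F [ 3.9  3.4 19. ] op 0.076 gf 31.5
```

View pics/s2.png

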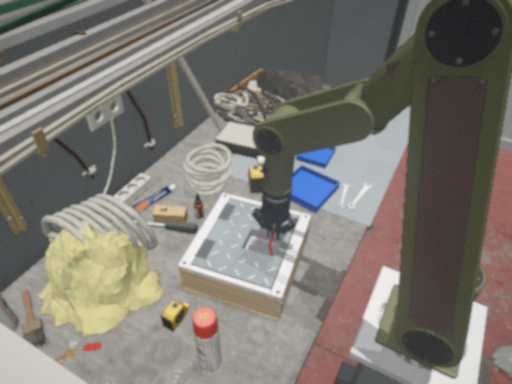

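The scene picture shows the ring gripped upright at (270,240), the hatch still shut, and the tape standing at (175,314) beside the can. I'll lift the hatch now.

Run:
```python
from h import *
o=down(YAW); G=.0187; Y=-.002; t=1.45
for i,a in enumerate(np.linspace(0,1.115,12)[1:]):
    e=np.array([-np.cos(a),np.sin(a)]); n=np.array([np.sin(a),np.cos(a)])
    b=np.array([.117,.115])+.2*e-.006*n+.045*(-np.cos(t)*e+np.sin(t)*n)
    ctrl.movel(L(b[0],Y,b[1]-G+.001),max_speed=.12)
    if i%2==0 or i>8: st()
d=get_image("top"); save(d,"top3"); np.savez("/tmp/top3",W=cloud(d),**{k:np.array(v) for k,v in d.items()})
d=get_image("scene"); save(d,"s3")
```

```text
t 15.97 p [0.45  0.023 0.155] F [ 0.  -0.8  1.2] op 0.080 gf 30.2
t 16.61 p [0.465 0.025 0.192] F [-3.5 -2.9  1.9] op 0.077 gf 29.9
t 17.24 p [0.489 0.029 0.225] F [-2.5 -2.4  1.5] op 0.076 gf 29.7
t 17.88 p [0.517 0.033 0.253] F [-3.3 -1.5  1.9] op 0.078 gf 29.7
t 18.51 p [0.551 0.039 0.275] F [-2.1 -1.8  2.2] op 0.077 gf 29.5
t 18.82 p [0.569 0.041 0.283] F [-1.8 -1.3  2.2] op 0.079 gf 29.5
t 19.14 p [0.588 0.044 0.289] F [-1.7 -1.9  2. ] op 0.076 gf 29.5
```

View pics/s3.png

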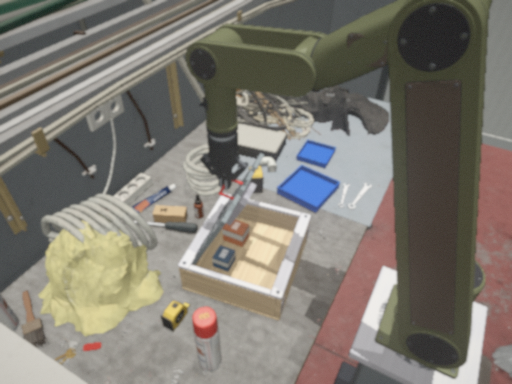

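The hatch stands open. The orange carton is at (236,232) and the blue one at (224,258). I'll let go and measure both.

Run:
```python
from h import *
ctrl.move_gripper(.2); ctrl.hold(.1); st()
p=np.array(monitor.get_state()["ee_pos"])
ctrl.movel(p+[0,0,.09],max_speed=.15); st()
ctrl.move_to(L(-.10,.0,.42),down(YAW)); ctrl.move_gripper(1.0)
s=monitor.get_state(); d=get_image("wrist"); save(d,"w2"); np.savez("/tmp/w2",ee=s["ee_pos"],ori=s["orientation"],**{k:np.array(v) for k,v in d.items()})
st()
d=get_image("scene"); save(d,"s4"); W=cloud(d); np.savez("/tmp/s4",W=W,im=d["image"])
l=toL(W); Z=W[...,2]
m=(abs(l[...,1])<.135)&(Z>.14)&(Z<.34)&(l[...,0]>-.05)&(l[...,0]<.13)
q=np.c_[l[...,0][m],Z[m]]; k=(abs(l[...,1][m])>.06)
f=np.polyfit(q[k][:,1],q[k][:,0],1); print("hatch",k.sum(),f,"angle",np.arctan2(1,-f[0]),"x at z=.115",np.polyval(f,.115),"zmax",q[:,1].max())
hsv=cv2.cvtColor(d["image"],cv2.COLOR_RGB2HSV); H,S=hsv[...,0],hsv[...,1]
roi=(abs(l[...,0])<.14)&(abs(l[...,1])<.15)&(Z>.02)&(Z<.11)
for n,c in (("or",((H<16))&(S>120)),("bl",(H>90)&(H<125)&(S>70)),("beige",(H>12)&(H<28)&(S<130))):
    mm=roi&c; 
    if mm.sum()<10: print(n,mm.sum()); continue
    A=np.c_[l[mm],Z[mm]]; print(n,len(A),np.percentile(A,[3,50,97],axis=0).round(3).tolist())
    top=A[A[:,2]>np.percentile(A[:,2],97)-.008]; r=cv2.minAreaRect((top[:,:2]*1000).astype(np.float32)); print("  top",len(top),np.round(r[0],1),np.round(r[1],1),round(r[2],1))
```

```text
t 19.61 p [0.588 0.044 0.289] F [ 0.3 -1.2  0.6] op 0.198 gf 0.0
t 20.36 p [0.588 0.044 0.378] F [0.7 0.2 0.2] op 0.195 gf 0.0
t 21.80 p [0.423 0.021 0.42 ] F [ 0.2 -2.1 -0.2] op 1.000 gf 0.0
hatch 363 [-0.53784477  0.18465115] angle 1.0773332210692974 x at z=.115 0.12279899814781728 zmax 0.32750494037016037
or 147 [[0.03, -0.065, 0.042], [0.046, -0.03, 0.092], [0.09, -0.024, 0.098]]
  top 82 [ 59.7 -47. ] [63.  42.1] 2.0
bl 40 [[0.038, 0.041, 0.043], [0.064, 0.069, 0.079], [0.077, 0.078, 0.084]]
  top 30 [57.  56.6] [41.6 37.9] 0.4
beige 4404 [[-0.1, -0.146, 0.032], [-0.015, -0.029, 0.036], [0.121, 0.087, 0.097]]
  top 232 [ -22.4 -109.1] [ 77.9 185.7] 90.0
```

View pics/w2.png

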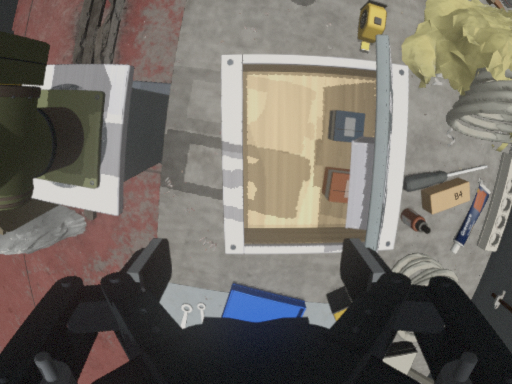

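The wrist view shows the orange carton at (338,185), half hidden by the ring recess. The blue carton is at (348,125) and the hatch stands open.

Run:
```python
from h import *
d=np.load("/tmp/w2.npz"); im=d["image"]; hsv=cv2.cvtColor(im,cv2.COLOR_RGB2HSV); H,S,V=[hsv[...,i].astype(int) for i in range(3)]
m=((H<14)&(S>110))
m[:155]=0;m[215:]=0;m[:,:315]=0;m[:,352:]=0
v,u=np.nonzero(m); p=toL(wray(d,u,v,.093,d["ee"],d["ori"]))*1000
# brighter part = top, darker = front face
print(len(u),np.percentile(V[m],[5,25,50,75,95]))
t=m&(V>np.percentile(V[m],40)); 
for mm in (m,t):
    v,u=np.nonzero(mm); p=toL(wray(d,u,v,.093,d["ee"],d["ori"]))*1000; print(np.percentile(p,[2,50,98],axis=0).round(1))
print("left/right edge slope:")
for c in range(328,350,4):
    r=np.nonzero(m[:,c])[0]
    if len(r): print(c,r.min(),r.max(),(toL(wray(d,[c,c],[r.min(),r.max()],.093,d["ee"],d["ori"]))*1000).round(1).tolist())
b=(H>90)&(H<125)&(V<140); b[:105]=0;b[145:]=0;b[:,:328]=0;b[:,368:]=0
v,u=np.nonzero(b); p=toL(wray(d,u,v,.078,d["ee"],d["ori"]))*1000; print("blue",np.percentile(p,[2,50,98],axis=0).round(1))
x=cv2.resize(im[100:215,300:410],None,fx=5,fy=5)[...,::-1]; cv2.imwrite("pics/c.png",x)
```

```text
448 [111.7 141.  142.  143.  145. ]
[[ 13.9 -73.1]
 [ 37.3 -48.7]
 [ 52.8 -25. ]]
[[ 27.  -73.1]
 [ 37.4 -47. ]
 [ 53.6 -26.7]]
left/right edge slope:
332 175 201 [[26.6, -28.4], [29.6, -73.1]]
336 173 201 [[33.3, -25.0], [36.6, -73.1]]
340 173 201 [[40.2, -24.9], [43.8, -73.1]]
344 174 202 [[47.3, -26.5], [51.1, -74.9]]
348 175 176 [[54.5, -28.0], [54.6, -29.7]]
blue [[32.1 28.8]
 [52.4 54. ]
 [81.7 76.2]]
```

View pics/c.png

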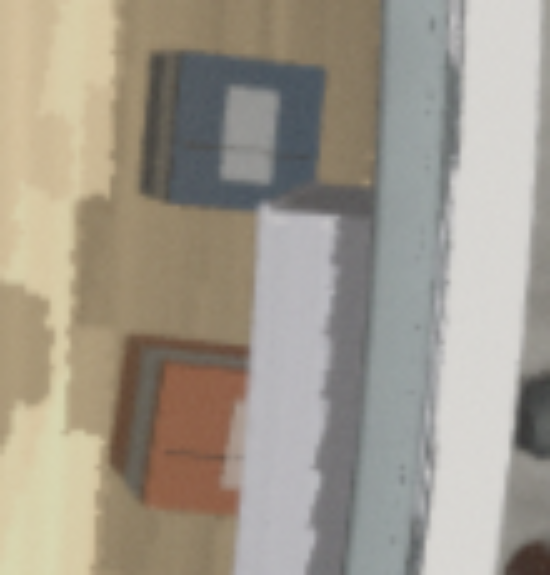

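Run:
```python
from h import *
d=np.load("/tmp/w2.npz")
c=np.array([(163,363),(248,364),(140,508),(238,513)])/5+[300,100]
print((toL(wray(d,c[:,0],c[:,1],.093,d["ee"],d["ori"]))*1000).round(1).tolist())
c=np.array([(183,55),(325,68),(167,205)])/5+[300,100]
print((toL(wray(d,c[:,0],c[:,1],.078,d["ee"],d["ori"]))*1000).round(1).tolist())
for t in (30,40,50):
    T=np.radians(t); 
    # tool z = forward(+locker x)*sin + down*cos ; y = locker y (closing)
    for sg in (1,-1):
        for yw in (0,):
            z=np.array([np.sin(T)*np.cos(YAW),np.sin(T)*np.sin(YAW),-np.cos(T)]); y=sg*np.array([-np.sin(YAW),np.cos(YAW),0]); x=np.cross(y,z)
            o=R.from_matrix(np.c_[x,y,z]).as_rotvec()
            for q in ((.055,-.05,.06),(-.06,-.05,.06),(-.06,-.05,.20)):
                j=solver.solve_ik(L(*q),o); print(t,sg,q,None if j is None else np.round(j,2))
```

```text
[[27.4, -24.4], [57.1, -24.3], [22.6, -74.1], [57.7, -76.0]]
[[34.2, 76.9], [84.9, 75.5], [30.2, 26.5]]
30 1 (0.055, -0.05, 0.06) None
30 1 (-0.06, -0.05, 0.06) None
30 1 (-0.06, -0.05, 0.2) [-0.32 -0.    2.15  0.44  0.57 -2.37]
30 -1 (0.055, -0.05, 0.06) [-0.19  0.4   2.14  1.02  0.2   0.25]
30 -1 (-0.06, -0.05, 0.06) None
30 -1 (-0.06, -0.05, 0.2) [-0.32 -0.    2.15  0.44  0.57  0.77]
40 1 (0.055, -0.05, 0.06) [-0.24  0.46  2.28  2.36  0.36  2.01]
40 1 (-0.06, -0.05, 0.06) None
40 1 (-0.06, -0.05, 0.2) None
40 -1 (0.055, -0.05, 0.06) [-0.24  0.46  2.28  2.36  0.36 -1.14]
40 -1 (-0.06, -0.05, 0.06) None
40 -1 (-0.06, -0.05, 0.2) [-0.42 -0.01  2.29  0.99  0.43  0.16]
50 1 (0.055, -0.05, 0.06) None
50 1 (-0.06, -0.05, 0.06) None
50 1 (-0.06, -0.05, 0.2) None
50 -1 (0.055, -0.05, 0.06) None
50 -1 (-0.06, -0.05, 0.06) None
50 -1 (-0.06, -0.05, 0.2) None
```

```bash
cat >> h.py <<'E'
def tilt(T,hd,sg=-1): # tool leans so z points forward along heading hd by T from down; closing across heading
    T=np.radians(T); z=np.array([np.sin(T)*np.cos(hd),np.sin(T)*np.sin(hd),-np.cos(T)]); y=sg*np.array([-np.sin(hd),np.cos(hd),0])
    return R.from_matrix(np.c_[np.cross(y,z),y,z])
def tcp(gp,Rm): return np.asarray(gp)+Rm.as_matrix()[:,2]*.0187
TR=np.array([.4887,-.3677])
E
python3 - <<'E'
from h import *
print(np.round(monitor.get_state()["joint_pos"],2))
E_=np.array([-.454,.891])
for T in (25,28,30,32):
  for dh in (-15,-8,0,8):
    Rm=tilt(T,YAW+np.radians(dh)); o=Rm.as_rotvec(); out=[]
    g0=np.array([.045,.075])
    for q in [g0,g0+[-.025,.002]]+[g0+[-.025,.002]+E_*s for s in (.05,.1,.15,.2)]:
        j=solver.solve_ik(tcp(L(q[0],-.05,q[1]),Rm),o); out.append(None if j is None else np.round(j[[0,3,4,5]],2).tolist())
    print(T,dh,out)
print("tray")
for T in (30,):
  for sg in (1,-1):
   for hd in range(-180,180,20):
    Rm=tilt(T,np.radians(hd),sg); h=np.array([np.cos(np.radians(hd)),np.sin(np.radians(hd))])
    g=TR-.015*h
    js=[solver.solve_ik(tcp([*g,z],Rm),Rm.as_rotvec()) for z in (.055,.2)]
    if all(j is not None for j in js): print(sg,hd,[np.round(j,2).tolist() for j in js])
E
```

```text
[-0.05 -0.01  1.43  0.    1.72 -0.21]
25 -15 [[-0.08, -0.05, 0.24, 1.65], [-0.09, -0.03, 0.21, 1.61], [-0.11, -0.0, 0.33, 1.57], [-0.12, 0.02, 0.46, 1.54], [-0.14, 0.03, 0.59, 1.52], [-0.16, 0.04, 0.73, 1.49]]
25 -8 [[-0.12, 0.24, 0.25, 1.22], [-0.14, 0.29, 0.22, 1.15], [-0.15, 0.21, 0.34, 1.21], [-0.17, 0.18, 0.47, 1.24], [-0.2, 0.16, 0.61, 1.25], [-0.22, 0.15, 0.75, 1.25]]
25 0 [[-0.17, 0.49, 0.29, 0.81], [-0.19, 0.55, 0.28, 0.73], [-0.21, 0.41, 0.39, 0.86], [-0.23, 0.33, 0.51, 0.93], [-0.26, 0.28, 0.65, 0.97], [-0.28, 0.26, 0.79, 0.98]]
25 8 [[-0.21, 0.62, 0.36, 0.51], [-0.23, 0.67, 0.35, 0.44], [-0.26, 0.53, 0.45, 0.58], [-0.28, 0.44, 0.57, 0.66], [-0.31, 0.38, 0.7, 0.72], [-0.34, 0.34, 0.84, 0.75]]
28 -15 [[-0.08, -0.1, 0.14, 1.7], [-0.09, -0.07, 0.11, 1.65], [-0.11, -0.0, 0.24, 1.57], [-0.12, 0.02, 0.37, 1.54], [-0.14, 0.04, 0.51, 1.51], [-0.17, 0.05, 0.66, 1.48]]
28 -8 [[-0.13, 0.44, 0.16, 1.01], [-0.14, 0.57, 0.14, 0.86], [-0.16, 0.33, 0.26, 1.09], [-0.18, 0.25, 0.39, 1.17], [-0.21, 0.21, 0.53, 1.2], [-0.23, 0.19, 0.68, 1.2]]
28 0 [[-0.18, 0.76, 0.23, 0.52], [-0.2, 0.86, 0.22
[... 3020 characters left out ...]
21]]
-1 20 [[-1.03, 0.55, 1.87, 0.77, 0.78, -0.39], [-1.03, 0.34, 1.73, 0.6, 1.05, -0.11]]
-1 40 [[-1.03, 0.6, 1.72, 0.62, 1.01, -0.55], [-1.03, 0.42, 1.59, 0.54, 1.27, -0.36]]
-1 60 [[-1.0, 0.66, 1.56, 0.49, 1.21, -0.72], [-1.0, 0.5, 1.44, 0.46, 1.47, -0.59]]
-1 80 [[-0.94, 0.72, 1.42, 0.37, 1.39, -0.91], [-0.94, 0.58, 1.3, 0.37, 1.64, -0.81]]
-1 100 [[-0.87, 0.77, 1.31, 0.25, 1.53, -1.12], [-0.87, 0.64, 1.18, 0.26, 1.78, -1.05]]
-1 120 [[-0.79, 0.8, 1.23, 0.13, 1.62, -1.34], [-0.79, 0.68, 1.1, 0.13, 1.87, -1.31]]
-1 140 [[-0.71, 0.81, 1.19, -0.01, 1.66, -1.58], [-0.71, 0.69, 1.07, -0.01, 1.91, -1.58]]
-1 160 [[-0.63, 0.81, 1.21, -0.14, 1.63, -1.82], [-0.63, 0.68, 1.08, -0.14, 1.88, -1.86]]
```

```bash
cat > go.py <<'E'
from h import *
Rm=tilt(29,YAW-np.radians(2)); o=Rm.as_rotvec(); e=np.array([-.454,.891]); g0=np.array([.045,.075]); gl=g0+[-.025,.004]
P=lambda q: tcp(L(q[0],-.050,q[1]),Rm)
E
python3 - <<'E'
from go import *
ctrl.move_to(P(gl+e*.2),o); ctrl.move_gripper(.92); st()
ctrl.movel(P(gl+e*.03),max_speed=.12); st()
print(ctrl.movel(P(g0),max_speed=.06,until_force=6)); st()
d=get_image("scene"); save(d,"s5")
E
```

```text
t 23.17 p [ 0.47  -0.023  0.242] F [0.  0.1 1. ] op 0.919 gf 0.0
t 24.73 p [ 0.545 -0.011  0.09 ] F [-0.9  0.3  0.3] op 0.919 gf 0.0
False
t 25.71 p [ 0.583 -0.005  0.059] F [0.4 0.3 0.3] op 0.924 gf 0.0
```

View pics/s5.png

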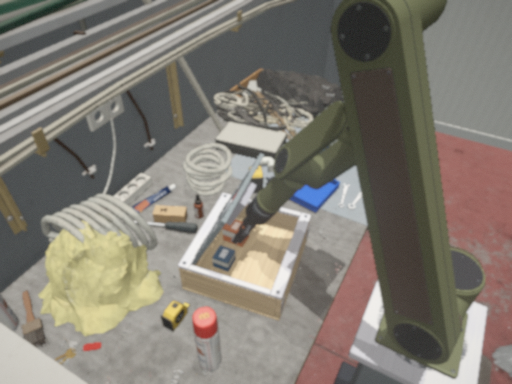

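The fingers straddle the orange carton at (238,228) with no contact force. The hatch and the blue carton have not moved. I'll grasp and withdraw.

Run:
```python
from go import *
ctrl.move_gripper(0,60); st()
p=P(g0); ctrl.movel(P(g0+[0,.004]),max_speed=.04); st()
ctrl.movel(P(gl),max_speed=.08); st()
for s in (.1,.2): ctrl.movel(P(gl+e*s),max_speed=.12); st()
d=get_image("scene"); save(d,"s6"); s=monitor.get_state(); d=get_image("wrist"); save(d,"w6")
```

```text
t 26.13 p [ 0.583 -0.006  0.059] F [-2.9 -0.2  4.9] op 0.583 gf 61.0
t 26.38 p [ 0.583 -0.005  0.063] F [ 0.   0.9 -2.1] op 0.581 gf 61.7
t 26.85 p [ 0.559 -0.009  0.063] F [ 1.2 -1.3 -1.8] op 0.583 gf 61.7
t 27.83 p [ 0.514 -0.016  0.151] F [ 0.1  0.4 -2.3] op 0.584 gf 61.7
t 28.82 p [ 0.469 -0.023  0.24 ] F [-0.6  0.4 -0.9] op 0.585 gf 61.7
```

View pics/s6.png

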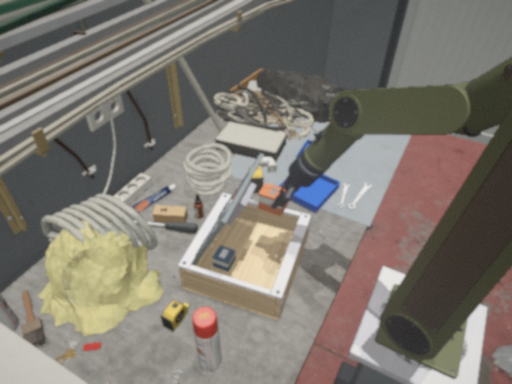

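The carton is gripped upright at (271,196), clear of the locker. The blue carton and the hatch are unmoved. Next I'll place it in the tray.

Run:
```python
from h import *
hd=np.radians(20); Rm=tilt(29,hd); h=np.array([np.cos(hd),np.sin(hd)]); g=TR-.015*h; dz=.0187*np.cos(np.radians(29))
P=lambda z: [*tcp([*g,0],Rm)[:2],z]; o=Rm.as_rotvec()
p=np.array(monitor.get_state()["ee_pos"])
ctrl.move_to(P(.22),o); st()
ctrl.movel(P(.055),max_speed=.15); st()
print(ctrl.movel(P(.032),max_speed=.025,until_force=3)); st()
ctrl.move_gripper(.85); ctrl.hold(.2); st()
b=-Rm.as_matrix()[:,2]
ctrl.movel(np.array(monitor.get_state()["ee_pos"])+b*.14,max_speed=.15); 
ctrl.move_to([.30,-.45,.30],down(0)); st()
for n in("top","scene"):
    d=get_image(n); save(d,n+"9"); W=cloud(d); hsv=cv2.cvtColor(d["image"],cv2.COLOR_RGB2HSV)
    m=((hsv[...,0]<16)&(hsv[...,1]>110))&(np.hypot(W[...,0]-TR[0],W[...,1]-TR[1])<.085)&(W[...,2]>.02)
    A=W[m]; 
    if len(A)>10:
        t=A[A[:,2]>np.percentile(A[:,2],90)-.012]; print(n,len(A),np.percentile(A[:,2],[5,50,95]).round(3),cv2.minAreaRect((t[:,:2]*1000).astype(np.float32)))
```

```text
t 30.23 p [ 0.483 -0.368  0.22 ] F [ 0.4  0.4 -1.9] op 0.583 gf 61.7
t 31.48 p [ 0.484 -0.37   0.056] F [-0.2  0.1 -0.5] op 0.581 gf 61.7
True
t 32.15 p [ 0.483 -0.37   0.038] F [-1.7 -0.1  4.8] op 0.582 gf 62.3
t 32.70 p [ 0.483 -0.369  0.038] F [-0.7 -0.2  0.3] op 0.851 gf 0.0
t 34.59 p [ 0.3   -0.449  0.298] F [-1.1 -0.3 -0.5] op 0.850 gf 0.0
top 225 [0.062 0.071 0.079] ((489.0172119140625, -368.6096496582031), (66.99705505371094, 50.8201904296875), 17.09637451171875)
scene 61 [0.028 0.074 0.077] ((488.4631042480469, -363.5511474609375), (53.783077239990234, 42.622520446777344), 19.978473663330078)
```

View pics/scene9.png

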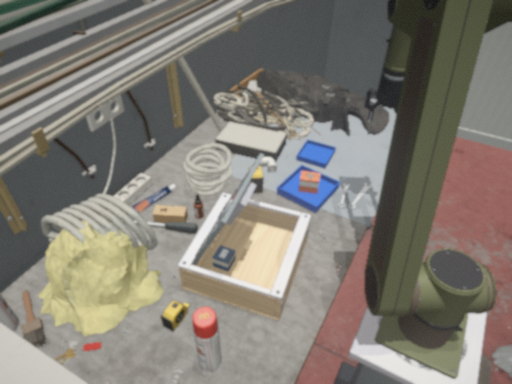

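The carton stands flat in the tray at (312,181), its centre within about 1 mm in the top view and its top at z≈0.071. The hatch is open, and the tape and the blue carton are standing.

```bash
python3 -c "
from h import *
print(ctrl.sign_off()); st()"
```

```text
the job is handed in; nothing more can be done
None
the job is handed in; nothing more can be done
```

The job is handed in at about 35 s of the 66 s allowed: the orange carton stands upright in the centre of the large blue tray, the hatch is open at its stop, and the tape measure stands on the bench; the sign-off returned no verdict.

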